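Close a doweled instrument housing and hold it shut

ROBOT

A 6-joint arm with a two-finger parallel gripper is mounted at the origin on the work surface. World frame = base frame: x ahead of the robot, y to its left, z up, the work surface at z = 0. Lengths are in mm, angles in rad, forces in N, time in s.
With the tool pointing down it reaches from about 275 to 750 mm from the base axis. Payload 10.2 kg.
Tool frame: the origin (TCP) lies at the very end of the fingers, on their centre line; the grasp point (between the pads) lies 19 mm behind it; z points along the fingers, y is the line along which they close (so a half turn about z gives the same grasp; the last joint's range is limited). The gripper opens to 85 mm and grips with 20 to 120 N. Pads are 22 mm wide; open, the fingers measure 114 mm over their backs; the gripper's body (76 mm by 85 mm) begins 54 mm behind the grasp point. The pads swing forward as they close: fully open they stand 13 mm farther back than shut.
Start: joints at [-0.223, 0.313, 1.498, -0, 1.331, -0.223], TCP at [525.006, -0.013, 231.294] pointing down, gripper open.
Joint ranges: [-2.94, 2.94], [-0.97, 2.17], [0.19, 2.56], [-1.23, 4.37], [0.02, 3.11], [-2.88, 2.88]. Speed limits (rad/s): [2.39, 2.39, 3.01, 3.14, 3.14, 3.14].

INTERFACE

Orientations are given as a unit quaternion [w, x, y, z].
In Python, from rig import * gives the robot as it stands. The module is installed in compiled form; this text tells all that it offers.
- The arm moves only by the shell command python3 -m crank 'ROWS' [FORCE]. ROWS is JSON, a list that holds one entry, the list of rows, each a list of 7 numbers: the shift along the tool's x, y, z in units of 25 mm (1.0 is 25 mm), then the turn, a rotation vector about the tool's x, y, z in units of 8 degrees (1.0 is 8 degrees), then the finger opening in mm, from 0 to 85.4. A call has exactly 8 rows; each row shifts and turns the commanded pose from where the row before left it, along the tool's axes as they then stand; what a row does not reach is not made up. A row lasts 1/10 s, in which the tool goes at most 50 mm and 8.59 degrees, less where a joint would pass 70% of its speed; a pose out of reach is approached as far as the arm can. A call is refused whole if a number of a shift passes 1 or a number of a turn 1, either way. A call with a gripper value outside its range is refused whole. The fingers move at their own pace and stop on an object; FORCE is the grip in N (left out, the last holds). Time passes only in rows, so rows that do not move let the fingers close, or fill a call up. It gives the time, the measured TCP pose, the force, the opening and the grip force at its end, in the units of the state.
- sense(): the state, without advancing time (a new reading comes with each control period).
- capture(name): name is "scene" or "side" or "wrist"; returns the picture (420x560x3 uint8, blue, green, red); there is no depth.
- camera_model(name): a dict with "fx", "fy", "cx", "cy" (pixels), "world_from_camera" (4x4, takes a point from camera to world coordinates); the wrist camera has in their place "T_tool_cam" (4x4, takes a point from camera to tool coordinates, whose origin is the TCP and whose axes are the flange's). Camera axes: x right, y up, looking along -z (the intrinsics and any distortion apply to the point x, -y, -z); pixel columns grow to the right and rows downward; lengths in mm; the calibration is good to about 2 mm. A picture is of the moment at which its call begins: read the wrist's pose just before it. camera_model takes no time and is no camera call.
- finish_job(): hands the job in; it is judged then, once.
The state is a dict: "time_s": time; "joints": joint angles; "dq": joint speeds; "tau": joint torques, N m; "eef_pos": TCP position; "ee_rot": TCP orientation; "force": force on the tool from outside, world axes, zero at the start; "wrist_torque": the same for the moment, N m; "grip_width": opening from 0.0 (shut) to 1.0 (fully open); "grip_force": force on a finger pad.
Only numpy, scipy, OpenCV 4.12 (cv2) and the standard library are available. Lean on these libraries where they do the work, as an engineer would, in place of code of your own. Each camera call takes 0.05 s, during which the arm holds its last target. There are 200 camera calls.

TASK

Take the headless dowel pin from the wooden rack and push it fully home, upright, in the empty hole of the housing's lower half. Then fit the loose cover over both dowels and press it down against the sprung block until the two halves meet flush all round; finish while still holding it pressed shut, without letting go. Leave everything else on the bench where it is.

Things in the scene. Friction and masses are not known exactly. Their poses are not given: they have to be found in the camera images.
- lower_half: lower half of a blue instrument housing, 130 mm long (its x) by 70 mm wide (its y), clamped in a black fixture plate (180 x 110 x 12 mm) fixed to the table. Its joint face is 52 mm above the table; clamp cheeks along the long sides stay 18 mm below that. Fixed dowel at x = +51 mm, empty dowel hole at x = -51 mm. Origin: centre of the fixture's underside, z up
- dowel_base (a point): foot, on the joint face, of the fixed steel dowel: 10 mm thick, standing 24 mm up, its upper 8 mm tapered to a 4 mm tip
- joint_face (a point): centre of the lower half's joint face, axes as the lower half's
- hole_mouth (a point): centre of the mouth of the empty dowel hole, on the joint face: hole 11.5 mm in diameter, 26 mm deep, blind, vertical. A pin that is fully home stands 24 mm out of it and may lean by up to 0.06 rad
- seal_block (a joint): how far the rubber-topped sprung block in the open middle of the lower half is pushed down: 0 = free, 5 mm proud of the joint face; 0.005 = level with the joint face. It takes 6 N to start it and about 10 N to bring it level, so the cover's own weight (about 3 N) does not close the gap
- cover: loose blue cover (upper half, about 0.3 kg), joint face down on the table: plate 130 (its x) x 70 (y) x 14 mm with two 12 mm through holes at x = -51 and +51 mm on its middle line; raised ridge on top, 78 mm long (x), 30 mm wide (y), from 14 to 36 mm above the underside, to be gripped across its width. Fits either way round. Origin: centre of its underside
- pin: loose headless steel dowel pin, 10 mm thick, 50 mm long, about 30 g; foot slightly chamfered (6.4 mm wide at the end), upper 8 mm tapered to a 4 mm tip. Stands upright in one of the two rack holes, its upper 30 mm above the rack's top, leaning by up to 0.1 rad. Origin: centre of its foot, z towards the tip
- rack: wooden block 150 (its x) x 50 (its y) x 34 mm fixed to the table, with two 12 mm holes, 20 mm deep, at x = -45 and +45 mm on its middle line: one holds the pin, the other the bolt. Origin: centre of its underside
- bolt: hex-head bolt standing in the other rack hole, shank 10 mm, head 21 mm across corners and 8 mm high, 38 mm long in all; origin at the centre of its foot; leave alone
- screwdriver: screwdriver 160 mm long lying on the table between the robot and the fixture; origin under its middle; leave alone
- collar: steel collar ring, 36 mm across, 14 mm high, on the table; origin at the centre of its underside; leave alone
- end_cap: small stepped round cap, 38 mm across, 20 mm high, on the table; origin at the centre of its underside; leave alone
- wrench: wrench 150 mm long lying beyond the fixture; origin under its middle; leave alone
- mug: white mug, 80 mm across, 90 mm high, at the back; origin at the centre of its underside; leave alone
- jar: amber jar with black lid, 60 mm across, 70 mm high, at the back; origin at the centre of its underside; leave alone
Not all that is in view belongs to the job. What is shaped like the lower_half but turquoise or yellow is not meant.

How it is judged:
By the outcome, as a careful person would: the job done as asked, in the order asked, and still so for the second after the job is handed in, while the arm keeps its last pose, push and grip.
It also fails if it takes over 61 s, if anything falls off the work surface, if the arm or the gripper's body presses on something with over 40 N, if the wrist force passes 120 N, or if a joint passes its speed limit or range.

## Working session

There is one attempt and no reset: what is moved stays moved. The work goes in short steps, Python scripts to look and compute and a shell command to move; the robot and the scene stay as the last step left them, time stands still between calls to the robot, and variables do not carry over. Pictures are saved under pics/ and viewed, at most 10 in all, crops included, and the job is handed in when it is done.

```bash
mkdir -p pics
cat > h.py <<'E'
from rig import *
import numpy as np, cv2
from scipy.spatial.transform import Rotation as R
def cam(n,s=None):
    m=camera_model(n)
    if n=="wrist":
        q=s["ee_rot"]; T=np.eye(4); T[:3,:3]=R.from_quat(np.r_[q[1:],q[0]]).as_matrix(); T[:3,3]=s["eef_pos"]
        W=T@np.array(m["T_tool_cam"])
    else: W=np.array(m["world_from_camera"])
    return m,W
def ray(n,px,s=None):
    m,W=cam(n,s); d=np.array([(px[0]-m["cx"])/m["fx"],-(px[1]-m["cy"])/m["fy"],-1])
    return W[:3,3],W[:3,:3]@d
def atz(n,px,z,s=None):
    o,d=ray(n,px,s); return o+d*(z-o[2])/d[2]
def tri(*rs):
    A=0;b=0
    for o,d in rs:
        d=d/np.linalg.norm(d);P=np.eye(3)-np.outer(d,d);A=A+P;b=b+P@o
    x=np.linalg.solve(A,b); return x,[float(np.linalg.norm((np.eye(3)-np.outer(d,d)/(d@d))@(x-o))) for o,d in rs]
def proj(n,p,s=None):
    m,W=cam(n,s); c=np.linalg.inv(W)@np.r_[p,1]
    return np.array([m["cx"]+m["fx"]*c[0]/-c[2], m["cy"]-m["fy"]*c[1]/-c[2]])
E
python3 - <<'E'
from h import *
np.set_printoptions(precision=3,suppress=True)
for n in("scene","side","wrist"):
    m=camera_model(n); print({k:(np.array(v).round(3).tolist() if not isinstance(v,str) else v) for k,v in m.items()})
s=sense();print(s)
a=capture("scene");b=capture("side");c=capture("wrist")
for n,i in zip("abc",(a,b,c)): cv2.imwrite(f"pics/{n}.png",i)
E
```

```text
{'fx': 389.662, 'fy': 389.662, 'cx': 292.146, 'cy': 213.089, 'world_from_camera': [[-0.841, -0.438, 0.317, 782.684], [0.541, -0.672, 0.505, 405.299], [-0.008, 0.596, 0.803, 719.509], [0.0, 0.0, 0.0, 1.0]]}
{'fx': 543.442, 'fy': 543.442, 'cx': 273.768, 'cy': 210.22, 'world_from_camera': [[0.941, 0.188, -0.282, 183.479], [-0.339, 0.564, -0.753, -892.905], [0.018, 0.804, 0.594, 739.507], [0.0, 0.0, 0.0, 1.0]]}
{'fx': 305.049, 'fy': 305.049, 'cx': 281.713, 'cy': 211.199, 'T_tool_cam': [[0.0, 0.953, 0.304, 78.318], [1.0, -0.0, 0.001, 0.577], [0.001, 0.304, -0.953, -141.883], [0.0, 0.0, 0.0, 1.0]]}
{'time_s': 0.0, 'joints': array([-0.223,  0.313,  1.498,  0.   ,  1.331, -0.223]), 'dq': array([ 0.001,  0.001,  0.001, -0.001, -0.   , -0.001]), 'tau': array([ -0.001, -41.226, -25.974,  -0.   ,   0.004,  -0.   ]), 'eef_pos': array([524.756,   0.041, 230.733]), 'ee_rot': array([-0.001,  0.707,  0.707, -0.   ]), 'force': array([ 0.302,  0.045, -0.471]), 'wrist_torque': array([ 0.032, -0.015,  0.025]), 'grip_force': 0.0, 'grip_width': 1.0020778226663682}
```

View pics/a.png

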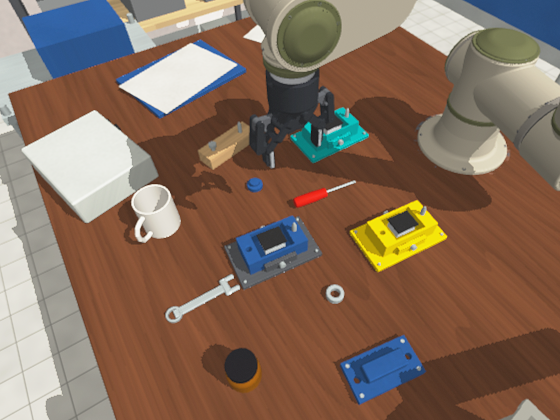

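View pics/b.png

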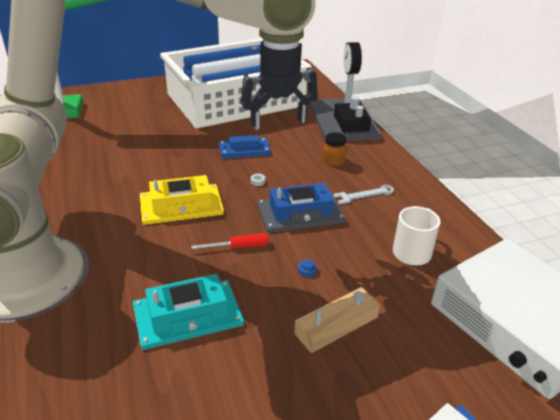

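The scene view shows the blue lower half at (272,243), the decoys yellow at (400,230) and turquoise at (330,135), the rack at (225,145) and the cover at (383,365). The side view shows the lower half at (302,203), the rack at (337,320) and the cover at (245,148).

There are two candidates for the pin. One stands at side (320,316) / scene (240,127), the other at side (360,298) / scene (211,148), which looks headed. A close crop should settle it.

Run:
```python
import cv2,numpy as np
a=cv2.imread("pics/a.png");b=cv2.imread("pics/b.png")
def c(i,x,y,w=100,h=75): return cv2.resize(i[y:y+h,x:x+w],(400,300),interpolation=cv2.INTER_CUBIC)
cv2.imwrite("pics/m.png",np.vstack([np.hstack([c(a,180,100),c(b,290,275)]),np.hstack([c(a,223,208),c(b,254,165)])]))
```

```text
(no output)
```

View pics/m.png

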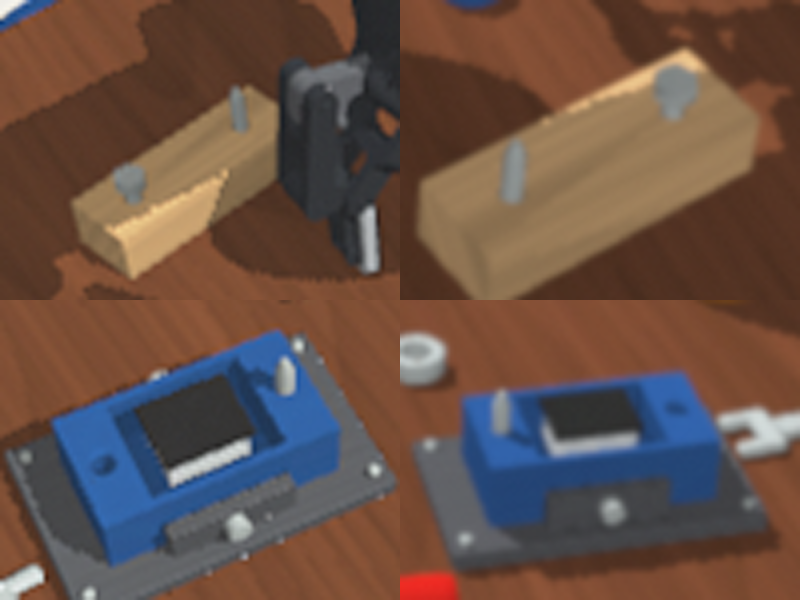

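The rack pin with the tapered tip is the one at scene (239,122) / side (319,310). The other one has the hex head, so it is the bolt. The empty hole is at scene (248,249) / side (323,192), and the fixed dowel at scene (295,225).

Run:
```python
from h import *
np.set_printoptions(precision=1,suppress=True)
def A(X,Y,x,y): return ((X+.5)/4-.5+x,(Y+.5)/4-.5+y)
for n,p,q in [("pintip",(237,88),(115,140)),("pinbase",(241,130),(112,200)),("bolthead",(129,176),(275,80)),]:
    print(n,*tri(ray("scene",A(*p,180,100)),ray("side",A(*q,290,275))))
for n,p,q in [("hole",(103,164),(276,108)),("dtip",(288,57),(101,91)),("dbase",(285,92),(101,132))]:
    print(n,*tri(ray("scene",A(*p,223,208)),ray("side",A(*q,254,165))))
for p in [(383,365)]: print("cover",tri(ray("scene",p),ray("side",(245,147))))
```

```text
pintip [ 480.4 -324.8   63.9] [0.22872146073027178, 0.22872146073033986]
pinbase [ 481.1 -326.4   28.2] [0.030132992946925997, 0.030132992946900576]
bolthead [ 568.4 -303.6   50.4] [0.29496559648319487, 0.2949655964834134]
hole [639.3  11.4  50.5] [0.5170244957675292, 0.5170244957673252]
dtip [536.9  22.2  76.9] [0.5192247213332988, 0.51922472133323]
dbase [538.7  23.3  48.4] [0.1681552763740273, 0.1681552763739566]
cover (array([551.1, 324.6,  10.7]), [2.6858281826425014, 2.6858281826424677])
```

```bash
cat >> h.py <<'E'
def togo(p,ang):
    "shift in units and turn about tool z so that TCP at p with tool x at world angle ang, tool down"
    s=sense(); q=s["ee_rot"]; M=R.from_quat(np.r_[q[1:],q[0]]).as_matrix()
    x=np.array([np.cos(ang),np.sin(ang),0]); z=np.array([0,0,-1.]); G=np.c_[x,np.cross(z,x),z]
    rv=R.from_matrix(M.T@G).as_rotvec()
    print("t",round(s["time_s"],2),"pos",s["eef_pos"].round(1),"tool-x deg",round(np.degrees(np.arctan2(M[1,0],M[0,0])),1),"F",s["force"].round(1),"w",round(s["grip_width"]*85.4,1),"gf",round(s["grip_force"],1))
    d=np.array(p)-s["eef_pos"]
    print(" before-turn shift units",(M.T@d/25).round(2)," after-turn",(G.T@d/25).round(2)," turn units",(np.degrees(rv)/8).round(2))
E
python3 -m crank '[[[-1,0,0,0,0,1,85],[-1,0,0,0,0,1,85],[-1,0,0,0,0,1,85],[-1,0,0,0,0,1,85],[-1,0,0,0,0,1,85],[-1,0,0,0,0,1,85],[0,0,0,0,0,1,85],[0,0,0,0,0,1,85]]]' 60
python3 -c "
from h import *
togo([470,-325,150],0.24)"
```

```text
time_s: 0.95
eef_pos: [474.7, -137.6, 231.2]
ee_rot: [-0.0, 0.975, 0.221, -0.0]
force: [-0.5, -0.3, -0.7]
grip_width: 0.996
grip_force: 0.0
t 0.95 pos [ 474.7 -137.6  231.2] tool-x deg 25.6 F [-0.5 -0.3 -0.7] w 85.0 gf 0.0
 before-turn shift units [-3.41  6.68  3.25]  after-turn [-1.97  7.24  3.25]  turn units [-0.    0.    1.48]
```

```bash
python3 -m crank '[[[0,0,0,0,0,0.74,60],[0,0,0,0,0,0.74,60],[-0.25,1,0,0,0,0,50],[-0.25,1,0.5,0,0,0,50],[-0.25,1,0.5,0,0,0,50],[-0.25,1,0.5,0,0,0,50],[-0.25,1,0.5,0,0,0,50],[-0.25,1,0.5,0,0,0,50]]]' 
python3 -c "
from h import *
togo([481,-325.5,130],0.24)
s=sense();cv2.imwrite('pics/w1.png',capture('wrist'))
print(proj('wrist',[480.4,-324.8,63.9],s),proj('wrist',[481,-326,34],s),proj('wrist',s['eef_pos'],s))"
```

```text
time_s: 1.75
eef_pos: [475.3, -292.6, 168.0]
ee_rot: [-0.0, 0.992, 0.123, -0.0]
force: [0.5, 0.6, 0.7]
grip_width: 0.582
grip_force: 0.0
t 1.75 pos [ 475.3 -292.6  168. ] tool-x deg 14.2 F [0.5 0.6 0.7] w 49.7 gf 0.0
 before-turn shift units [-0.1   1.33  1.52]  after-turn [-0.09  1.33  1.52]  turn units [-0.    0.    0.05]
[320.36129162 214.17310027] [317.92212495 203.92254227] [282.40072109 271.59409598]
```

View pics/w1.png

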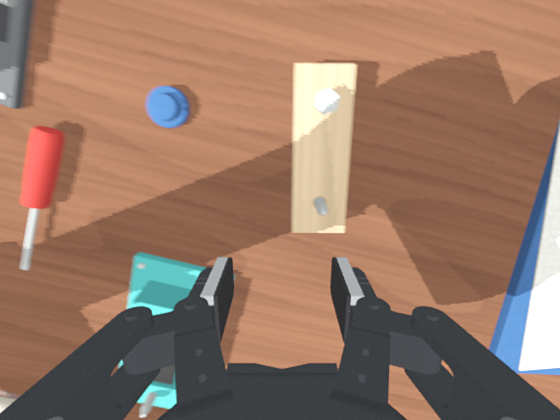

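The wrist view shows the pin in the rack at tip (323,212), foot (318,201), and the bolt at (326,101). That is about 2 mm from the triangulated prediction, so it agrees.

```bash
python3 -m crank '[[[-0.04,0.7,0,0,0,0.05,50],[0,0.64,0,0,0,0,50],[0,0,1,0,0,0,50],[0,0,1,0,0,0,50],[0,0,1,0,0,0,50],[0,0,0.6,0,0,0,50],[0,0,0,0,0,0,50],[0,0,0,0,0,0,50]]]' 
python3 -c "
from h import *
togo([482,-325.5,43],0.24)
s=sense();i=capture('wrist');
p=proj('wrist',[482,-325.5,64],s);b=proj('wrist',[482,-325.5,34],s);print(p,b)
y=int(p[1]);x=int(p[0]);cv2.imwrite('pics/w2.png',cv2.resize(i[y-70:y+80,x-100:x+100],None,fx=4,fy=4))"
```

```text
time_s: 2.6
eef_pos: [482.8, -324.4, 79.3]
ee_rot: [0.0, 0.993, 0.12, 0.0]
force: [-1.0, -0.1, -0.1]
grip_width: 0.583
grip_force: 0.0
t 2.6 pos [ 482.8 -324.4   79.3] tool-x deg 13.8 F [-1.  -0.1 -0.1] w 49.8 gf 0.0
 before-turn shift units [-0.04  0.03  1.45]  after-turn [-0.04  0.03  1.45]  turn units [ 0. -0.  0.]
[283.84117672 259.93448685] [283.49256096 239.30119658]
```

View pics/w2.png

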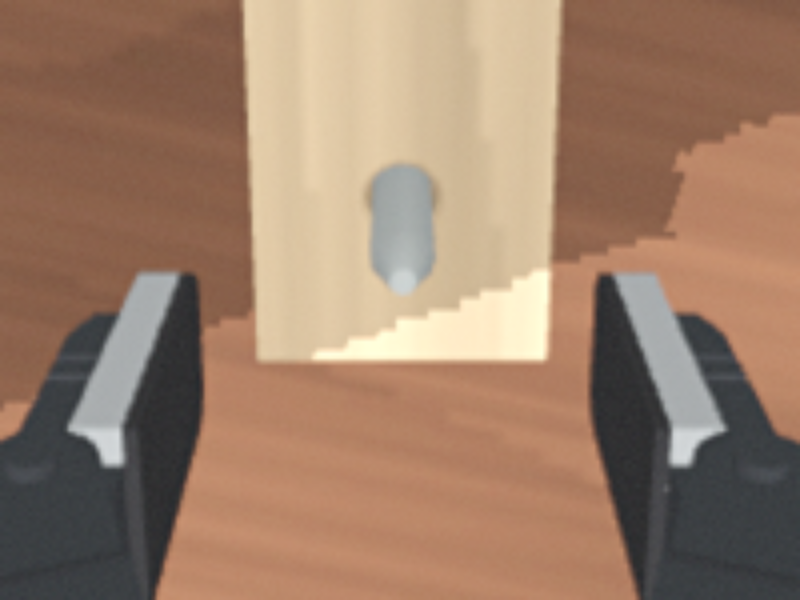

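Close up, the pin tip is at crop (402,285) and its foot at (403,190). It is centred between the pads and within 1 mm of the prediction, so I'll descend and grip.

```bash
python3 -m crank '[[[-0.04,0.03,0.75,0,0,0,50],[0,0,0.7,0,0,0,50],[0,0,0,0,0,0,5],[0,0,0,0,0,0,5],[0,0,0,0,0,0,5],[0,0,0,0,0,0,5],[0,0,0,0,0,0,5],[0,0,0,0,0,0,5]]]' 60
python3 -c "
from h import *
togo([482,-325.5,43],0.24)"
```

```text
time_s: 3.45
eef_pos: [482.5, -325.9, 44.0]
ee_rot: [0.001, 0.993, 0.12, 0.001]
force: [-0.5, 0.9, 6.7]
grip_width: 0.084
grip_force: 58.9
t 3.45 pos [ 482.5 -325.9   44. ] tool-x deg 13.8 F [-0.5  0.9  6.7] w 7.2 gf 58.9
 before-turn shift units [-0.01 -0.02  0.04]  after-turn [-0.01 -0.02  0.04]  turn units [ 0.02 -0.01  0.  ]
```

The opening reads 7.2 mm and the pads push up on the tool, so they have closed on the taper. I'll open and regrip lower, just above the rack.

```bash
python3 -m crank '[[[0,0,0,0,0,0,30],[0,0,0,0,0,0,30],[0,0,0.15,0,0,0,30],[0,0,0.15,0,0,0,30],[0,0,0,0,0,0,5],[0,0,0,0,0,0,5],[0,0,0,0,0,0,5],[0,0,0,0,0,0,5]]]' 60
python3 -c "
from h import *
togo([482,-325.5,36],0.24)"
```

```text
time_s: 4.25
eef_pos: [481.8, -325.3, 35.0]
ee_rot: [-0.0, 0.993, 0.12, -0.0]
force: [0.4, -0.5, 0.7]
grip_width: 0.09
grip_force: 58.5
t 4.25 pos [ 481.8 -325.3   35. ] tool-x deg 13.8 F [ 0.4 -0.5  0.7] w 7.7 gf 58.5
 before-turn shift units [ 0.01  0.01 -0.04]  after-turn [ 0.01  0.01 -0.04]  turn units [-0.  0.  0.]
```

```bash
python3 -m crank '[[[0,0,-0.2,0,0,0,5],[0,0,-0.4,0,0,0,5],[0,0,-0.6,0,0,0,5],[0,0,-0.8,0,0,0,5],[0,0,-1,0,0,0,5],[0,0,-1,0,0,0,5],[0,0,-0.5,0,0,0,5],[0,0,0,0,0,0,5]]]' 60
python3 -c "
from h import *
togo([639.3,11.4,120],-0.112)
s=sense();w=capture('wrist');a=capture('scene');b=capture('side')
p=s['eef_pos']
def c(n,i,P,r):
    x,y=np.int32(proj(n,P,s)); x0,y0=max(0,x-r),max(0,y-r); print(n,x0,y0,proj(n,p,s)); return cv2.resize(i[y0:y0+2*r,x0:x0+2*r],(390,390),interpolation=cv2.INTER_CUBIC)
q=p-[0,0,10]
cv2.imwrite('pics/g1.png',np.hstack([c('wrist',w,q,65),c('side',b,q,39)]))"
```

```text
time_s: 5.05
eef_pos: [482.3, -325.8, 149.5]
ee_rot: [0.001, 0.993, 0.12, 0.001]
force: [0.7, 0.2, 0.2]
grip_width: 0.093
grip_force: 58.5
t 5.05 pos [ 482.3 -325.8  149.5] tool-x deg 13.8 F [0.7 0.2 0.2] w 7.9 gf 58.5
 before-turn shift units [  9.3  -11.61   1.16]  after-turn [  4.73 -14.11   1.18]  turn units [ 0.02 -0.02  2.52]
wrist 217 197 [282.40555774 271.59087285]
side 283 237 [323.2220456  272.26085156]
```

View pics/g1.png

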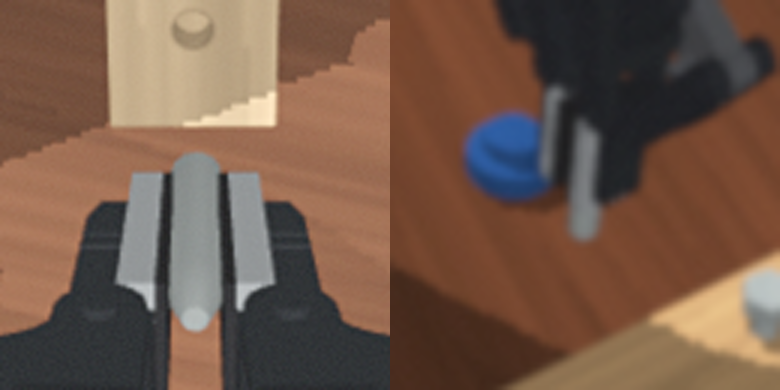

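The pin is held between the pads, foot edge at wrist px (282.5,248) and tip at (282.3,303.5).

```bash
python3 -c "
from h import *
s=sense();p=s['eef_pos'];q=s['ee_rot'];M=R.from_quat(np.r_[q[1:],q[0]]).as_matrix()
for n,px,dz in (('foot-edge(-5)',(282.5,247.7),-19),('tip',(282.3,303.8),29)):
    P=atz('wrist',px,p[2]+dz,s); print(n,M.T@(P-p))
"
```

```text
foot-edge(-5) [ 4.91956444  0.1076169  18.99480893]
tip [  0.49174083  -0.13377529 -29.00032713]
```

```bash
python3 -m crank '[[[0.5,-1,0,0,0,0.84,5],[0.5,-1,0,0,0,0.84,5],[0.5,-1,0,0,0,0.84,5],[0.3,-1,0,0,0,0,5],[0.3,-1,0,0,0,0,5],[0.3,-1,0,0,0,0,5],[0.3,-1,0,0,0,0,5],[0.3,-1,0,0,0,0,5]]]' 60
python3 -c "
from h import *
togo([639.3,11.4,120],-0.112)"
```

```text
time_s: 6.0
eef_pos: [560.7, -125.4, 146.2]
ee_rot: [-0.0, 0.998, -0.056, -0.001]
force: [-0.1, 0.1, -1.7]
grip_width: 0.089
grip_force: 58.5
t 6.0 pos [ 560.7 -125.4  146.2] tool-x deg -6.4 F [-0.1  0.1 -1.7] w 7.6 gf 58.5
 before-turn shift units [ 2.51 -5.79  1.05]  after-turn [ 2.51 -5.79  1.05]  turn units [-0.01  0.02  0.  ]
```

```bash
python3 -m crank '[[[0.5,-1,0,0,0,0,5],[0.5,-1,0,0,0,0,5],[0.5,-1,0,0,0,0,5],[0.5,-1,0,0,0,0,5],[0.5,-1,0.2,0,0,0,5],[0,-0.79,0.4,0,0,0,5],[0,0,0.4,0,0,0,5],[0,0,0,0,0,0,5]]]' 60
python3 -c "
from h import *
togo([639.3,11.4,120],-0.112)
s=sense();i=capture('wrist')
print(proj('wrist',[639.3,11.4,52],s))
cv2.imwrite('pics/h1.png',cv2.resize(i[100:325,132:432],None,fx=2.6667,fy=2.6667,interpolation=cv2.INTER_CUBIC))"
```

```text
time_s: 6.8
eef_pos: [638.0, 10.3, 119.9]
ee_rot: [-0.0, 0.998, -0.056, -0.002]
force: [-0.0, -0.2, -0.5]
grip_width: 0.089
grip_force: 58.5
t 6.8 pos [638.   10.3 119.9] tool-x deg -6.4 F [-0.  -0.2 -0.5] w 7.6 gf 58.5
 before-turn shift units [ 0.05 -0.05 -0.01]  after-turn [ 0.05 -0.05 -0.01]  turn units [0.   0.03 0.01]
[280.62030629 223.83898627]
```

View pics/h1.png

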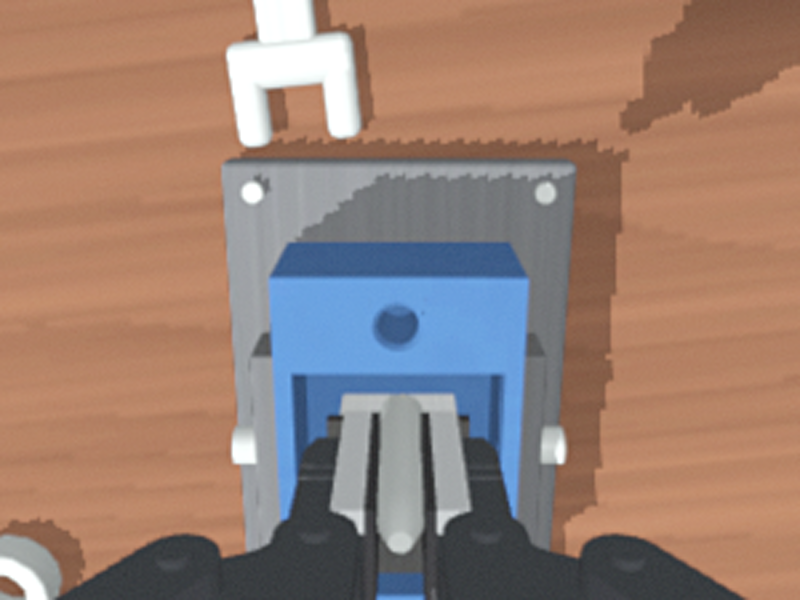

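The hole is at wrist px (280.2,222.3), 1.5 px from the prediction. The housing edges are parallel to the tool axes, so the angle of -6.4° holds.

```bash
python3 -c "
from h import *
s=sense();P=atz('wrist',(280.2,222.3),52,s);print(P)
P[2]=79;togo(P,-0.112)"
```

```text
[640.68129564  11.00625907  52.        ]
t 6.85 pos [638.4   9.7 121.1] tool-x deg -6.4 F [ 0.5  0.6 -0.9] w 7.9 gf 58.6
 before-turn shift units [ 0.09 -0.06  1.69]  after-turn [ 0.08 -0.06  1.69]  turn units [ 0.    0.02 -0.  ]
```

```bash
python3 -m crank '[[[0.08,-0.06,0.5,0,0,0,5],[0,0,0.6,0,0,0,5],[0,0,0.5,0,0,0,5],[0,0,0.2,0,0,0,5],[0,0,0.15,0,0,0,5],[0,0,0.15,0,0,0,5],[0,0,0,0,0,0,5],[0,0,0,0,0,0,5]]]' 60
python3 -c "
from h import *
togo([640.7,11,60],-0.112)"
```

```text
time_s: 7.65
eef_pos: [641.4, 11.5, 70.3]
ee_rot: [0.0, 0.998, -0.056, 0.0]
force: [-1.3, -0.6, -0.2]
grip_width: 0.094
grip_force: 58.6
t 7.65 pos [641.4  11.5  70.3] tool-x deg -6.4 F [-1.3 -0.6 -0.2] w 8.0 gf 58.6
 before-turn shift units [-0.02  0.02  0.41]  after-turn [-0.02  0.02  0.41]  turn units [ 0. -0.  0.]
```

```bash
python3 -m crank '[[[0,0,0.1,0,0,0,5],[0,0,0.1,0,0,0,5],[0,0,0.1,0,0,0,5],[0,0,0.1,0,0,0,5],[0,0,0.08,0,0,0,5],[0,0,0,0,0,0,5],[0,0,0,0,0,0,5],[0,0,0,0,0,0,5]]]' 60
python3 -c "
from h import *
togo([640.7,11,58],-0.112)"
```

```text
time_s: 8.45
eef_pos: [641.0, 11.4, 57.5]
ee_rot: [0.0, 0.998, -0.056, -0.001]
force: [-2.9, -3.0, -1.9]
grip_width: 0.089
grip_force: 58.4
t 8.45 pos [641.   11.4  57.5] tool-x deg -6.4 F [-2.9 -3.  -1.9] w 7.6 gf 58.4
 before-turn shift units [-0.01  0.02 -0.02]  after-turn [-0.01  0.02 -0.02]  turn units [0.   0.01 0.  ]
```

```bash
python3 -m crank '[[[0,0,0,0,0,0,25],[0,0,0,0,0,0,25],[0,0,0,0,0,0,30],[0,0,-0.5,0,0,0,30],[0,0,-1,0,0,0,30],[0,0,-1,0,0,0,30],[0,0,-0.3,0,0,0,30],[0,0,0,0,0,0,0]]]' 60
python3 -c "
from h import *
togo([640.7,11,85],-0.112)
s=sense();w=capture('wrist');b=capture('side')
for n in('wrist','side'): print(n,proj(n,[641,11,76],s),proj(n,[641,11,52],s))
x,y=np.int32(proj('side',[641,11,60],s))
cv2.imwrite('pics/h2.png',np.hstack([cv2.resize(w[150:300,182:382],None,fx=2,fy=2,interpolation=cv2.INTER_CUBIC),cv2.resize(b[y-30:y+30,x-40:x+40],None,fx=5,fy=5,interpolation=cv2.INTER_CUBIC)]));print(x,y)"
```

```text
time_s: 9.25
eef_pos: [641.9, 11.5, 129.5]
ee_rot: [0.0, 0.998, -0.056, 0.001]
force: [0.8, 0.7, 0.1]
grip_width: 0.19
grip_force: 0.0
t 9.25 pos [641.9  11.5 129.5] tool-x deg -6.4 F [0.8 0.7 0.1] w 16.2 gf 0.0
 before-turn shift units [-0.05  0.03  1.78]  after-turn [-0.04  0.03  1.78]  turn units [ 0.   -0.02  0.  ]
wrist [283.30248532 234.42418373] [283.10906775 222.67854894]
side [324.46704163 182.10820225] [323.67948085 191.04396207]
323 188
```

View pics/h2.png

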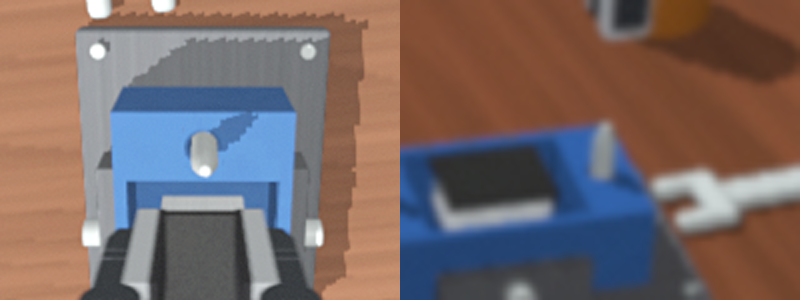

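The pin has dropped in. Its tip is at wrist px (284.5,236) and side (324,182), within 2 px of the prediction for fully home, and it stands upright. I'll press the tip to make sure.

```bash
python3 -m crank '[[[-0.04,0.03,0.5,0,0,0,0],[0,0,1,0,0,0,0],[0,0,0.4,0,0,0,0],[0,0,0.1,0,0,0,0],[0,0,0.08,0,0,0,0],[0,0,0.06,0,0,0,0],[0,0,0,0,0,0,0],[0,0,0,0,0,0,0]]]' 60
python3 -c "
from h import *
togo([640.7,11,76],-0.112)"
```

```text
time_s: 10.15
eef_pos: [640.9, 10.8, 75.7]
ee_rot: [0.0, 0.998, -0.056, 0.001]
force: [-0.1, -0.5, 6.0]
grip_width: -0.001
grip_force: 2.8
t 10.15 pos [640.9  10.8  75.7] tool-x deg -6.4 F [-0.1 -0.5  6. ] w -0.1 gf 2.8
 before-turn shift units [-0.01 -0.01 -0.01]  after-turn [-0.01 -0.01 -0.01]  turn units [ 0.   -0.02  0.  ]
```

Contact at z = 75.7 mm with 6 N confirms the pin is home (tip expected at 76). Next is the cover.

```bash
python3 -m crank '[[[0,0,-1,0,0,0,0],[0,0,-1,0,0,0,40],[-0.4,-1,-1,0,0,0,85],[-0.4,-1,-1,0,0,0,85],[-0.4,-1,-0.5,0,0,0,85],[-0.4,-1,0,0,0,0,85],[-0.4,-1,0,0,0,0,85],[-0.4,-1,0,0,0,0,85]]]' 60
python3 -m crank '[[[-0.4,-1,0,0,0,0,85],[-0.4,-1,0,0,0,0,85],[-0.4,-1,0,0,0,0,85],[-0.4,-1,0,0,0,0,85],[-0.4,-1,0,0,0,0,85],[0,-1,0,0,0,0,85],[0,0,0,0,0,0,85],[0,0,0,0,0,0,85]]]' 60
python3 -c "
from h import *
togo([551,325,100],-0.112)
s=sense();cv2.imwrite('pics/c1.png',capture('wrist'))"
```

```text
time_s: 10.95
eef_pos: [596.8, 167.7, 187.1]
ee_rot: [-0.0, 0.998, -0.056, -0.0]
force: [-0.1, -0.2, -0.1]
grip_width: 0.996
grip_force: 0.0
time_s: 11.75
eef_pos: [564.2, 321.2, 186.7]
ee_rot: [0.0, 0.998, -0.055, -0.0]
force: [1.2, -0.9, -0.0]
grip_width: 0.996
grip_force: 0.0
t 11.75 pos [564.2 321.2 186.7] tool-x deg -6.4 F [ 1.2 -0.9 -0. ] w 85.1 gf 0.0
 before-turn shift units [-0.54 -0.09  3.47]  after-turn [-0.54 -0.09  3.47]  turn units [0.   0.   0.01]
```

View pics/c1.png

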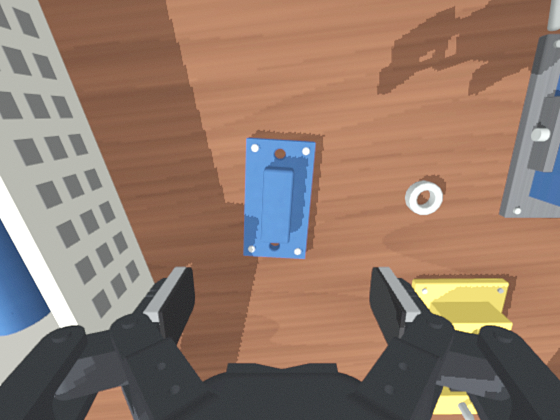

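The cover's holes are at (280,154) and (274.5,245), with the ridge between them; the collar is at (424,198) and clear.

```bash
python3 -c "
from h import *
s=sense()
A=atz('wrist',(280,154),14,s);B=atz('wrist',(274.5,245),14,s);print(A,B,np.linalg.norm(A-B),'ang',np.degrees(np.arctan2(*(A-B)[1::-1])))
C=(A+B)/2;print(C)
c=[atz('wrist',p,36,s) for p in((265,167),(293,169),(291,244),(263,243))];print(np.array(c).round(1),np.mean(c,0))
print(proj('side',C),proj('scene',C))
a=np.arctan2(*(A-B)[1::-1]);C[2]=80;togo(C,a)"
```

```text
[603.33637132 318.29013996  14.        ] [503.48204483 335.87740619  14.        ] 101.39131349907973 ang -9.989011329080354
[553.40920808 327.08377308  14.        ]
[[595.3 333.7  36. ]
 [590.4 307.1  36. ]
 [512.4 317.   36. ]
 [516.8 345.9  36. ]] [553.72461834 325.90559639  36.        ]
[244.54585396 145.07164735] [381.76289151 366.76122586]
t 11.8 pos [564.3 320.6 186.8] tool-x deg -6.4 F [ 0.4 -0.7  0.4] w 85.1 gf 0.0
 before-turn shift units [-0.46 -0.21  4.27]  after-turn [-0.48 -0.18  4.27]  turn units [0.   0.   0.45]
```

```bash
python3 -c "
from h import *
s=sense();q=s['ee_rot'];M=R.from_quat(np.r_[q[1:],q[0]]).as_matrix();p=s['eef_pos']
for o in(25,42.5):
  for dz in(0,-5,-10,-15): print(o,dz,proj('wrist',p+M@np.array([11,o,dz]),s),proj('wrist',p+M@np.array([11,-o,dz]),s))"
python3 -m crank '[[[-0.48,-0.18,0.5,0,0,0.45,60],[0,0,1,0,0,0,60],[0,0,1,0,0,0,60],[0,0,1,0,0,0,60],[0,0,0.7,0,0,0,60],[0,0,0,0,0,0,60],[0,0,0,0,0,0,60],[0,0,0,0,0,0,60]]]' 100
python3 -c "
from h import *
togo([553.5,326.8,16],np.radians(-10))
s=sense();i=capture('wrist');cv2.imwrite('pics/c2.png',i[60:420])"
```

```text
25 0 [331.77894113 252.06296543] [233.74692967 252.09448819]
25 -5 [333.37152367 256.4270371 ] [232.24342509 256.46123485]
25 -10 [335.067962   261.07569945] [230.64183472 261.11285979]
25 -15 [336.87875754 266.03772896] [228.93223652 266.07818037]
42.5 0 [366.07287635 252.05193801] [199.4184459  252.10552672]
42.5 -5 [368.74798155 256.41507409] [196.83020194 256.47321028]
42.5 -10 [371.59751198 261.06270031] [194.07308236 261.12587288]
42.5 -15 [374.63910216 266.02357881] [191.13000179 266.09234622]
time_s: 12.6
eef_pos: [553.7, 326.9, 83.6]
ee_rot: [-0.0, 0.996, -0.087, 0.001]
force: [-0.2, -0.2, 0.4]
grip_width: 0.703
grip_force: 0.0
t 12.6 pos [553.7 326.9  83.6] tool-x deg -10.0 F [-0.2 -0.2  0.4] w 60.0 gf 0.0
 before-turn shift units [-0.01  0.01  2.7 ]  after-turn [-0.01  0.01  2.7 ]  turn units [-0.01 -0.01 -0.  ]
```

View pics/c2.png

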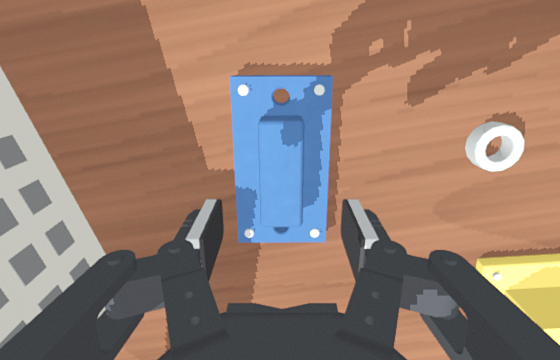

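The cover is centred under the gripper: holes at (281,157) and (281,290), ridge centre at column 280.5. I'll descend and grip the ridge.

```bash
python3 -m crank '[[[0,0,0.8,0,0,0,50],[0,0,0.8,0,0,0,50],[0,0,0.7,0,0,0,50],[0,0,0.4,0,0,0,50],[0,0,0.05,0,0,0,50],[0,0,0,0,0,0,50],[0,0,0,0,0,0,20],[0,0,0,0,0,0,20]]]' 100
python3 -m crank '[[[0,0,0,0,0,0,20],[0,0,0,0,0,0,20],[0,0,0,0,0,0,20],[0,0,0,0,0,0,20],[0,0,0,0,0,0,20],[0,0,0,0,0,0,20],[0,0,0,0,0,0,20],[0,0,0,0,0,0,20]]]' 100
python3 -c "
from h import *
togo([553.5,326.8,15],np.radians(-10))"
```

```text
time_s: 13.45
eef_pos: [553.6, 327.4, 14.8]
ee_rot: [-0.001, 0.996, -0.087, 0.001]
force: [1.3, 0.5, 0.3]
grip_width: 0.331
grip_force: 98.6
time_s: 14.25
eef_pos: [553.6, 327.4, 14.8]
ee_rot: [-0.001, 0.996, -0.087, 0.001]
force: [-0.5, 0.0, 6.4]
grip_width: 0.324
grip_force: 99.6
t 14.25 pos [553.6 327.4  14.8] tool-x deg -10.0 F [-0.5  0.   6.4] w 27.7 gf 99.6
 before-turn shift units [ 0.    0.03 -0.01]  after-turn [ 0.    0.03 -0.01]  turn units [-0.01 -0.01  0.  ]
```

```bash
python3 -m crank '[[[0,0,-0.2,0,0,0,20],[0,0,-0.4,0,0,0,20],[0,0,-0.8,0,0,0,20],[0,0,-1,0,0,0,20],[0,0,-1,0,0,0,20],[0,0,-0.8,0,0,0,20],[0,0,-0.6,0,0,0,20],[0,0,0,0,0,0,20]]]' 100
python3 -c "
from h import *
s=sense();i=capture('wrist');np.save('c3.npy',[0]);cv2.imwrite('pics/c3.png',i[120:320,180:380][:, :])
cv2.imwrite('pics/c3.png',cv2.resize(i[130:320,190:380],None,fx=3,fy=3,interpolation=cv2.INTER_CUBIC))
d=np.array([640.8-538.7,11-23.3]);print(d,np.linalg.norm(d),np.degrees(np.arctan2(d[1],d[0])))
togo([589.8,17.2,136],-0.112)"
```

```text
time_s: 15.05
eef_pos: [553.8, 327.5, 136.1]
ee_rot: [-0.001, 0.996, -0.087, 0.002]
force: [0.2, -0.1, -3.2]
grip_width: 0.322
grip_force: 98.8
[102.1 -12.3] 102.83822246616276 -6.869325868989038
t 15.1 pos [553.2 327.2 134.2] tool-x deg -10.0 F [ 0.3  0.1 -2.7] w 28.2 gf 98.8
 before-turn shift units [ 3.6  11.96 -0.08]  after-turn [ 2.84 12.16 -0.07]  turn units [-0.01 -0.01 -0.45]
```

View pics/c3.png

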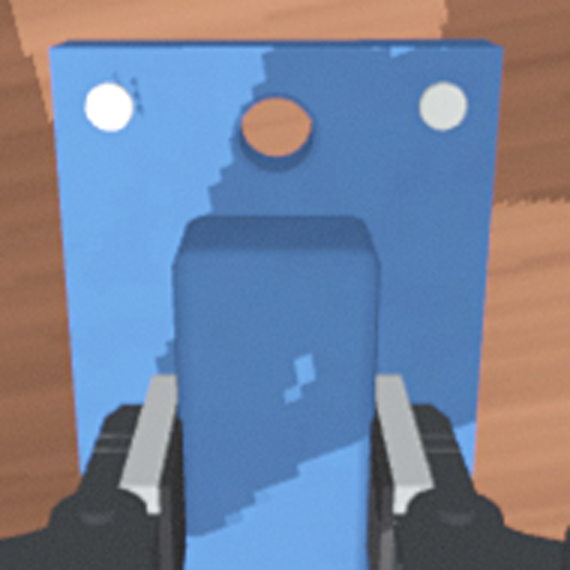

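The cover is held square, with its front hole at wrist px (282.2,172). That was my 11th picture, one over the limit of 10, so from here I'll use numbers only.

```bash
python3 -c "
from h import *
s=sense();p=s['eef_pos'];q=s['ee_rot'];M=R.from_quat(np.r_[q[1:],q[0]]).as_matrix()
print(M.T@(atz('wrist',(282.2,172.2),p[2]-.8,s)-p))"
python3 -m crank '[[[0.3,1,-0.2,0,0,-0.45,20],[0.3,1,0,0,0,0,20],[0.3,1,0,0,0,0,20],[0.3,1,0,0,0,0,20],[0.2,1,0,0,0,0,20],[0.2,1,0,0,0,0,20],[0.2,1,0,0,0,0,20],[0.2,1,0,0,0,0,20]]]' 100
python3 -c "
from h import *
togo([589.8,17.2,136],-0.112)"
```

```text
[51.89163404 -0.3408629   0.87663159]
time_s: 15.9
eef_pos: [578.1, 121.5, 137.1]
ee_rot: [0.0, 0.998, -0.056, -0.001]
force: [0.8, -0.0, -2.4]
grip_width: 0.328
grip_force: 99.1
t 15.9 pos [578.1 121.5 137.1] tool-x deg -6.4 F [ 0.8 -0.  -2.4] w 28.0 gf 99.1
 before-turn shift units [0.93 4.09 0.04]  after-turn [0.93 4.09 0.04]  turn units [0.   0.01 0.  ]
```

```bash
python3 -m crank '[[[0.4,1,0,0,0,0,20],[0.4,1,0,0,0,0,20],[0.1,1,0,0,0,0,20],[0.02,1,0,0,0,0,20],[0,0.1,0.5,0,0,0,20],[0,0,0.6,0,0,0,20],[0,0,0.3,0,0,0,20],[0,0,0,0,0,0,20]]]' 100
python3 -c "
from h import *
togo([589.3,16.6,88],np.radians(-6.5))
s=sense();i=capture('wrist');q=s['ee_rot'];M=R.from_quat(np.r_[q[1:],q[0]]).as_matrix();p=s['eef_pos']
h=proj('wrist',p+M@[51.5,-.3,.9],s); print('hole',h,'tip',proj('wrist',[640.5,10.8,76],s),'foot',proj('wrist',[640.5,10.8,52],s))
x,y=np.int32(h); r=i[y-9:y+11:2,x-12:x+13:2].astype(int)
print(r[...,0]);print(r[...,2])"
```

```text
time_s: 16.7
eef_pos: [589.2, 18.7, 101.5]
ee_rot: [-0.0, 0.998, -0.056, -0.002]
force: [0.3, 0.0, -2.9]
grip_width: 0.326
grip_force: 99.1
t 16.7 pos [589.2  18.7 101.5] tool-x deg -6.4 F [ 0.3  0.  -2.9] w 27.8 gf 99.1
 before-turn shift units [0.01 0.08 0.54]  after-turn [0.01 0.08 0.54]  turn units [-0.    0.02  0.02]
hole [282.23409023 173.09096843] tip [286.64648391 164.07394164] foot [286.01996604 157.90266024]
[[228 214 193 184 166 154 165 209 208 176 156 177 177]
 [215 187 179 179 174 153 155 198 215 216 173 156 175]
 [187 181 180 180 179 171 149 152 186 179 150 152 162]
 [175 180 175 176 179 180 177 163 153 157 163 180 155]
 [150 181 180 179 179 180 181 180 180 180 181 181 149]
 [130 181 178 181 180 180 179 180 179 179 180 166 145]
 [127 167 181 179 180 179 178 178 178 178 181 138 146]
 [136 131 170 181 180 180 177 178 178 180 152 127 155]
 [160 129 134 165 176 182 179 180 175 151 132 132 164]
 [175 144 134 134 139 142 143 139 135 135 132 158 168]]
[[112 101  87  83  89 156 164 207 203 147  73  79  79]
 [102  86  80  80  78 147 151 193 212 214 155  65  78]
 [ 87  83  82  81  78  96 146 150 183 177 153 103  72]
 [ 79  82  79  78  82  77  93 126 139 137 122  83  66]
 [ 67  83  81  80  80  81  81  77  81  81  81  80  67]
 [ 58  82  80  83  82  81  82  82  81  82  81  72  66]
 [ 57  75  84  81  81  80  81  80  83  80  81  61  65]
 [ 61  60  76  80  81  82  81  79  82  81  69  59  67]
 [ 72  56  63  74  77  82  80  82  80  70  60  56  73]
 [ 78  64  59  60  63  63  63  62  59  61  58  70  77]]
```

The pin tip shows inside the cover hole at about px (286,167.5), which is within 2 mm of the prediction and well inside the 4 mm capture range.

```bash
python3 -m crank '[[[-0.02,0.07,0.1,0,0,0,20],[0,0,0.15,0,0,0,20],[0,0,0.15,0,0,0,20],[0,0,0.1,0,0,0,20],[0,0,0.1,0,0,0,20],[0,0,0,0,0,0,20],[0,0,0,0,0,0,20],[0,0,0,0,0,0,20]]]' 100
python3 -c "
from h import *
togo([589.1,16.9,76],np.radians(-6.5))
s=sense();print(s['wrist_torque'].round(2))"
```

```text
time_s: 17.55
eef_pos: [589.5, 16.4, 88.4]
ee_rot: [0.0, 0.998, -0.056, 0.0]
force: [0.9, 0.0, -3.2]
grip_width: 0.329
grip_force: 99.1
t 17.55 pos [589.5  16.4  88.4] tool-x deg -6.4 F [ 0.9  0.  -3.2] w 28.1 gf 99.1
 before-turn shift units [-0.02 -0.02  0.5 ]  after-turn [-0.02 -0.02  0.5 ]  turn units [-0.   -0.    0.01]
[-0.02  0.01  0.01]
```

```bash
python3 -m crank '[[[0,0,0.06,0,0,0,20],[0,0,0.06,0,0,0,20],[0,0,0.06,0,0,0,20],[0,0,0.06,0,0,0,20],[0,0,0.06,0,0,0,20],[0,0,0.06,0,0,0,20],[0,0,0,0,0,0,20],[0,0,0,0,0,0,20]]]' 100
python3 -c "
from h import *
togo([589.1,16.9,76],np.radians(-6.5))
s=sense();print(s['wrist_torque'].round(2))"
```

```text
time_s: 18.35
eef_pos: [589.5, 16.4, 79.3]
ee_rot: [-0.0, 0.998, -0.056, -0.0]
force: [-0.3, 0.3, -2.6]
grip_width: 0.327
grip_force: 99.0
t 18.35 pos [589.5  16.4  79.3] tool-x deg -6.4 F [-0.3  0.3 -2.6] w 27.9 gf 99.0
 before-turn shift units [-0.02 -0.02  0.13]  after-turn [-0.02 -0.02  0.13]  turn units [-0.    0.    0.01]
[0.   0.01 0.05]
```

```bash
python3 -m crank '[[[0,0,0.08,0,0,0,20],[0,0,0.08,0,0,0,20],[0,0,0.08,0,0,0,20],[0,0,0.08,0,0,0,20],[0,0,0.06,0,0,0,20],[0,0,0.04,0,0,0,20],[0,0,0,0,0,0,20],[0,0,0,0,0,0,20]]]' 120
python3 -c "
from h import *
togo([589.1,16.9,66.8],np.radians(-6.5))
s=sense();print(s['wrist_torque'].round(2))"
```

```text
time_s: 19.15
eef_pos: [589.9, 16.4, 69.3]
ee_rot: [0.0, 0.998, -0.056, 0.001]
force: [-0.9, 0.5, 5.5]
grip_width: 0.322
grip_force: 121.8
t 19.15 pos [589.9  16.4  69.3] tool-x deg -6.4 F [-0.9  0.5  5.5] w 27.5 gf 121.8
 before-turn shift units [-0.03 -0.02  0.1 ]  after-turn [-0.03 -0.02  0.1 ]  turn units [ 0.   -0.01  0.01]
[ 0.03 -0.02  0.1 ]
```

```bash
python3 -m crank '[[[0,0,0.03,0,0,0,20],[0,0,0.03,0,0,0,20],[0,0,0.03,0,0,0,20],[0,0,0.03,0,0,0,20],[0,0,0,0,0,0,20],[0,0,0,0,0,0,20],[0,0,0,0,0,0,20],[0,0,0,0,0,0,20]]]' 120
python3 -c "
from h import *
togo([589.1,16.9,66.8],np.radians(-6.5))
s=sense();print(s['wrist_torque'].round(2))"
```

```text
time_s: 19.95
eef_pos: [589.9, 16.3, 66.9]
ee_rot: [0.0, 0.998, -0.056, 0.001]
force: [-2.2, -0.1, 9.5]
grip_width: 0.324
grip_force: 122.6
t 19.95 pos [589.9  16.3  66.9] tool-x deg -6.4 F [-2.2 -0.1  9.5] w 27.7 gf 122.6
 before-turn shift units [-0.03 -0.02  0.  ]  after-turn [-0.03 -0.02  0.  ]  turn units [ 0.   -0.01  0.01]
[0.12 0.41 0.03]
```

```bash
python3 -m crank '[[[0,0,0.02,0,0,0,20],[0,0,0.02,0,0,0,20],[0,0,0,0,0,0,20],[0,0,0,0,0,0,20],[0,0,0,0,0,0,20],[0,0,0,0,0,0,20],[0,0,0,0,0,0,20],[0,0,0,0,0,0,20]]]' 120
python3 -c "
from h import *
togo([589.1,16.9,66.8],np.radians(-6.5))
s=sense();print(s['wrist_torque'].round(2),s['ee_rot'])"
```

```text
time_s: 20.75
eef_pos: [589.9, 16.3, 66.9]
ee_rot: [0.0, 0.998, -0.056, 0.001]
force: [-6.0, 0.8, 19.4]
grip_width: 0.325
grip_force: 123.8
t 20.75 pos [589.9  16.3  66.9] tool-x deg -6.4 F [-6.   0.8 19.4] w 27.7 gf 123.8
 before-turn shift units [-0.04 -0.02  0.  ]  after-turn [-0.04 -0.02  0.  ]  turn units [ 0.   -0.01  0.01]
[0.22 1.01 0.02] [ 1.56976432e-04  9.98441546e-01 -5.57994261e-02  9.37635853e-04]
```

```bash
python3 -m crank '[[[-0.02,0,0,0,-0.01,0,20],[0,0,0.01,0,0,0,20],[0,0,0.01,0,0,0,20],[0,0,0,0,0,0,20],[0,0,0,0,0,0,20],[0,0,0,0,0,0,20],[0,0,0,0,0,0,20],[0,0,0,0,0,0,20]]]' 120
python3 -c "
from h import *
togo([589.1,16.9,66.8],np.radians(-6.5))
s=sense();print(s['wrist_torque'].round(2),s['ee_rot'])
b=capture('side');a=capture('scene')
q=s['ee_rot'];M=R.from_quat(np.r_[q[1:],q[0]]).as_matrix();c=np.array([589.9,16.3,52])
# vertical pixel profiles down the near long side and end, at joint line
for n,i,sg in(('side',b,1),('scene',a,-1)):
  for u in(-60,-40,40,60):
    P=c+M@np.array([u,35*sg,0]); x,y=proj(n,P); print(n,u,round(x),round(y),i[int(round(y))-8:int(round(y))+7,int(round(x)),0])"
```

```text
time_s: 21.55
eef_pos: [589.9, 16.4, 66.8]
ee_rot: [0.0, 0.998, -0.056, 0.001]
force: [-4.5, -0.9, 20.8]
grip_width: 0.322
grip_force: 124.0
t 21.55 pos [589.9  16.4  66.8] tool-x deg -6.4 F [-4.5 -0.9 20.8] w 27.5 gf 124.0
 before-turn shift units [-0.03 -0.02  0.  ]  after-turn [-0.03 -0.02  0.  ]  turn units [ 0.   -0.01  0.01]
[0.24 0.89 0.  ] [ 1.49249892e-04  9.98442266e-01 -5.57860540e-02  9.67580369e-04]
side -60 279 206 [189 180 165 149 125 115 115 114 115 116 116 116 115 115 115]
side -40 288 205 [165 166 162 147 124 116 116 115 116 115 116 116 115 115 115]
side 40 324 201 [105 105 107 110 113 114 114 115 115 117 116 116 116 118 117]
side 60 332 199 [131 143 133 119 114 114 114 113 113 115 116 116 115 115 114]
scene -60 305 240 [162 167 165 166 165 152 137 137 140 143 139 139 140 140 138]
scene -40 296 244 [166 165 165 165 160 145 137 135 136 138 139 138 140 140 139]
scene 40 260 260 [164 164 165 164 150 136 139 138 139 141 141 142 142 143 144]
scene 60 250 264 [197 174 164 168 161 145 138 139 141 144 144 145 144 141 131]
```

The arm stays at z = 66.8 mm as the push grows to 21 N, so it is against a hard stop at exactly the flush height. The side profiles show no gap line at any sampled point. Handing in.

```bash
python3 -c "
from rig import *
print(finish_job())"
```

```text
the job is handed in; nothing more can be done
None
```

The job is handed in at about 21.6 s: the pin is fully home, and the cover is over both dowels, flush by measured height and side views, and still held pressed at about 21 N; I viewed 11 pictures, one over the limit of 10.

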